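# Blow the dust off sanded parts and hold the air on full

## Robot

A 6-joint arm with a two-finger parallel gripper is mounted at the origin on a cart in front of the work surface, level with it; the furniture and walls round the work are solid. World frame = base frame: x ahead of the robot, y to its left, z up, the work surface at z = 0. Lengths are in m, angles in rad, forces in N, time in s.
With the tool pointing down it reaches from about 0.25 to 0.775 m from the base axis. Payload 4 kg.
Tool frame: the origin (TCP) lies at the very end of the fingers, on their centre line; the grasp point (between the pads) lies 19 mm behind it; z points along the fingers, y is the direction in which the jaws open and shut (so a half turn about z gives the same grasp; the last joint's range is limited). The gripper opens to 94 mm and grips with 3 to 60 N. Pads are 16 mm wide; open, the fingers measure 119 mm over their backs; the gripper's body (75 mm by 177 mm) begins 78 mm behind the grasp point.
Start: joints at [-1.398, 0.087, 1.371, -0, 1.684, -0.103], TCP at [0.15, -0.529, 0.206] pointing down, gripper open.
Joint ranges: [-3.1, 3.1], [-0.76, 2.03], [0.27, 2.55], [-1.08, 4.22], [0.17, 2.65], [-2.57, 2.57]. Speed limits (rad/s): [2.79, 2.79, 3.14, 3.14, 3.14, 3.14].

## Interface

Orientations are given as [roll, pitch, yaw] about the fixed x, y, z axes, in that order (R = Rz(yaw) Ry(pitch) Rx(roll)).
In Python, from bench import robot, snapshot, calibration gives the robot as it stands. The module is installed in compiled form; this text tells all that it offers.
- The arm moves only by the tool servo_tool, never from a script. Its argument "series" is text: rows parted by semicolons, each of 5 numbers parted by spaces: the closure, from -1 (fully open) to 1 (shut), then the shift along the tool's x, y, z in cm, then the turn about the tool's z in rad. A call has 1 to 20 rows; each row is the pose to reach, as a shift and turn from the pose commanded when the call began, along the tool's axes at that moment; what a row does not reach only later rows make up. A row lasts 1/12 s, in which the tool goes at most 41.7 mm and 7.16 degrees, less where a joint would pass 70% of its speed; a pose out of reach is approached as far as the arm can. A call with a gripper value outside its range is refused whole. The fingers move at their own pace and stop on an object; the grip force is fixed at half the most. Time passes only in rows, so rows that repeat a pose let the fingers close. It gives the time, the measured TCP pose, the force and the opening at its end, in the units of the state.
- robot.get_obs(): the state, without advancing time (a new reading comes with each control period).
- snapshot(name): name is "side" or "top" or "wrist"; returns (picture, depth): 420x560x3 uint8, red, green, blue; 420x560 float32, m along the optical axis (not along the pixel's ray), 0 where there is no reading.
- calibration(name): a dict with "fx", "fy", "cx", "cy" (pixels), "rvec" (rotation vector, rad) and "tvec" (3), from world to camera coordinates, as OpenCV has them; the wrist camera has in their place "tool_from_camera" (4x4, takes a point from camera to tool coordinates, whose origin is the TCP and whose axes are the flange's). Camera axes: x right, y down, z forward; pixel columns grow to the right and rows downward; lengths in m; the calibration is good to about 2 mm. The wrist camera is an equidistant fisheye: a pixel r from the principal point sees the ray r / f radians off the axis. A picture is of the moment at which its call begins: read the wrist's pose just before it. calibration takes no time and is no camera call.
- robot.close_job(): hands the job in, once; it reports no verdict.
The state is a dict: "time": time; "joint_positions": joint angles; "qvel": joint speeds; "joint_torque": joint torques, N m; "tool_pos": TCP position; "ee_rot": TCP orientation; "wrist_force": force on the tool from outside, world axes, zero at the start; "wrist_torque": the same for the moment, N m; "width": finger opening in m.
Only numpy, scipy, OpenCV 4.12 (cv2) and the standard library are available. Lean on these libraries where they do the work, as an engineer would, in place of code of your own. Each camera call takes 0.05 s, during which the arm holds its last target. There are 200 camera calls.

## Task

Two sanded wooden pieces lie in the wire basket: hang the basket by its bail on the pair of hooks of the blow-off stand and let go of it, with the pieces still in it. Then blow the sanding dust off: press the stand's spring-return air lever down past its first two notches into the third (full air) and keep it held there; the program finishes while still holding the lever down, and the tools lying around stay where they are.

Things in the scene. Friction and masses are not known exactly. Their poses are not given: they have to be found in the camera images.
- parts_basket: small open steel-wire basket, 82 x 120 x 48 mm (its x, y, z), about 0.2 kg, on the bench; origin at the centre of its underside, z up. A rigid bail stands over its middle: rod 7 mm thick along the basket's y, axis 122 mm above the underside, straight for 48 mm either side, then down to the end walls at y = +-58 mm.
- basket_grip (a point): the middle of the bail: centre of its round wooden grip, 14 mm thick and 44 mm long along the basket's y axis (same axes as the basket); 122 mm above the basket's underside. Pinch it across, along the basket's x axis.
- air_stand: fixed blow-off stand; origin on the bench under the hook seat, front to its own -x, z up. Base 12 mm thick, x -30..220, y -55..140 mm; post 26 mm square, 172 mm high at x 113, y 0, with two hooks; nozzle under them (tip x 62, z 82); air tank behind (103 mm high); at y 110 (its left) the valve with its lever, a 111 mm high bracket at x 92 and a gauge at x 112, up to z 173.
- hook_seat (a point): where the middle of the bail's axis lies when the basket hangs (stand's axes). Hooks: 8 mm rods along x at y +-38 mm, rod tops 3.5 mm below this point here; they run back 90 mm, rising 6 mm (bail may lie up to 60 mm further back); in front they turn up, ending at x -22, 20.5 mm above this point. Bail across both, along y, grip between them. Nothing else near is over 12 mm above this point.
- valve_lever (a joint): angle of the air lever, rad: 0 at rest (arm 0.40 rad above level), grows as it is pressed down, stops at 0.88. Notches at 0.27, 0.54, 0.81 (third, full air), crests at 0.135, 0.405, 0.675. A spring returns it to 0 from anywhere, so it stays only while held; pressing takes about 3 to 12 N at the pad. The gauge needle follows it.
- lever_pad (a point): middle of the top face of the lever's black pad (40 x 34 x 12 mm), moving with the lever; 105 mm out from the hinge, which lies along the stand's y axis at x 20, y 110, z 95 mm in the stand's frame; the arm points to the stand's -x. The point is about 145 mm above the bench at rest, about 62 mm in the third notch.
- block_mid (a point): centre of the walnut block lying in the basket, 36 x 62 x 26 mm
- wedge_mid (a point): centre of the light wooden wedge lying in the basket, 24 x 70 x 14 mm
- sanding_block: cork sanding block on the bench, 60 x 106 x 33 mm; origin at the centre of its underside. To be left alone.
- block_plane: small block plane on the bench, 44 x 155 x 56 mm; origin at the centre of its underside. To be left alone.
- chisel_b: chisel lying on the bench near the front edge, 25 x 245 x 25 mm; origin at the centre of its underside. To be left alone.
- glue_brush: glue brush lying on the bench, 20 x 172 x 11 mm; origin at the centre of its underside. To be left alone.
Things that resemble listed ones, but are neither listed nor needed, are in the scene too. Leave any white look-alike of the part that bears block_mid alone.

How it is judged:
By the outcome, as a careful person would: the job done as asked, in the order asked, and still so for the second after the job is handed in, while the arm keeps its last pose, push and grip.
It also fails if it takes over 51 s, if anything falls off the work surface, if the arm or the gripper's body presses on something with over 40 N, if the wrist force passes 120 N, or if a joint passes its speed limit or range.

## Working session

There is one attempt and no reset: what is moved stays moved. The work goes in short steps, Python scripts to look and compute and a tool call to move; the robot and the scene stay as the last step left them, time stands still between calls to the robot, and variables do not carry over. Pictures are saved under pics/ and viewed, about 8 in all and at most 12, crops included, and the job is handed in when it is done.

Besides the shell and the picture viewer there is one more tool, called as name(argument=value, ...), one argument or row to a line, values as JSON. servo_tool: Moves the arm, as the interface text tells. Its arguments: {"type":"object","properties":{"series":{"type":"string"}},"required":["series"]}

```bash
mkdir -p pics; cat > h.py <<'E'
import numpy as np, cv2
from scipy.spatial.transform import Rotation as R
from bench import robot, snapshot, calibration
def world(name,d):
    c=calibration(name); v,u=np.indices(d.shape)
    P=np.stack([(u-c['cx'])/c['fx']*d,(v-c['cy'])/c['fy']*d,d],-1)
    M=R.from_rotvec(np.array(c['rvec']).ravel()).as_matrix()
    return (P-np.array(c['tvec']).ravel())@M
def save(n,im): cv2.imwrite('pics/'+n,im[:,:,::-1])
def look(name,tag):
    im,d=snapshot(name); np.savez(tag+'.npz',im=im,d=d,W=world(name,d) if name!='wrist' else 0)
    save(tag+'.png',im); return im,d
E
python3 - <<'E'
from h import *
a,_=look('top','top0'); b,_=look('side','side0')
o=robot.get_obs(); print(o)
E
```

```text
{'time': 0.1, 'joint_positions': array([-1.39811016e+00,  8.78857356e-02,  1.37206458e+00, -1.63480626e-05,
        1.68362244e+00, -1.03105024e-01]), 'qvel': array([ 0.00036394, -0.00071067, -0.00170646,  0.00039275, -0.00091658,
       -0.00138519]), 'joint_torque': array([ 2.35484287e-03, -3.41249943e+01, -3.03303301e+01,  7.19206268e-02,
        3.04302096e-02, -9.62908507e-05]), 'tool_pos': array([ 0.14967227, -0.52873355,  0.20443825]), 'ee_rot': array([-3.13962140e+00, -1.87635078e-04,  2.75789177e-01]), 'wrist_force': array([ 0.53488418, -0.39374612,  0.19217414]), 'wrist_torque': array([ 0.03558062, -0.0208988 , -0.04871111]), 'width': 0.09408979364724247}
```

View pics/top0.png

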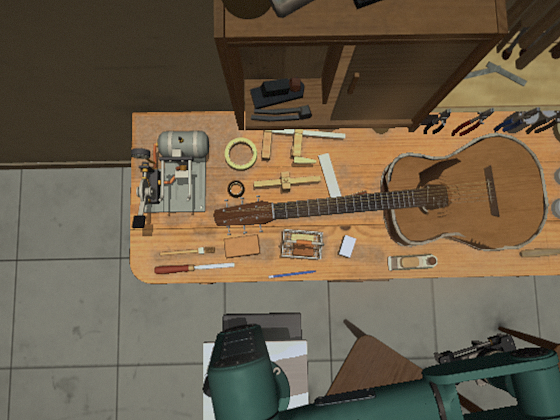

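View pics/side0.png

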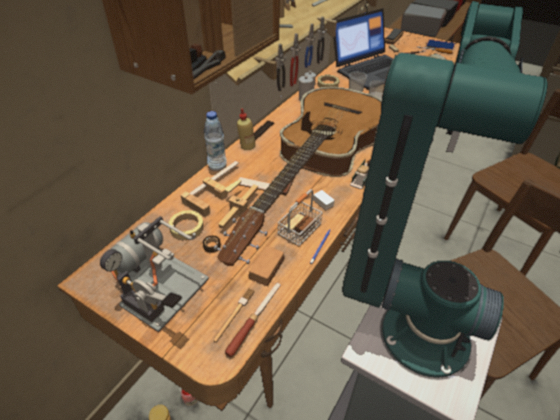

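The top view shows the basket at (302,245) with its bail, the stand at (175,180) with its lever pad near (138,222), and the guitar neck between them. I'll enlarge both.

```bash
python3 - <<'E'
from h import *
z=np.load('top0.npz'); im,W=z['im'],z['W']
A=cv2.resize(im[220:270,270:335],None,fx=6,fy=6,interpolation=cv2.INTER_CUBIC)
B=cv2.resize(im[125:243,125:215],None,fx=4.4,fy=4.4,interpolation=cv2.INTER_CUBIC)
C=np.zeros((530,800,3),np.uint8); C[:300,:390]=A; C[:B.shape[0],400:400+B.shape[1]]=B; save('crop.png',C)
for p in [(302,245),(302,225),(260,226),(175,180),(138,222),(180,145),(148,230),(300,205),(250,215),(420,200),(195,210),(240,155),(145,275),(290,80),(180,100)]: print(p,W[p[1],p[0]].round(3))
# points in basket region above 0.09
r=W[215:275,265:340].reshape(-1,3); q=r[r[:,2]>.1]; print(len(q),q.round(3)[:40])
r=W[125:243,125:215].reshape(-1,3); 
for lo,hi in [(.05,.1),(.1,.13),(.13,.16),(.16,.2)]:
  q=r[(r[:,2]>lo)&(r[:,2]<hi)]; print(lo,len(q),q.min(0).round(3),q.max(0).round(3))
E
```

```text
(302, 245) [ 0.44  -0.153  0.029]
(302, 225) [ 0.504 -0.156  0.003]
(260, 226) [ 0.498 -0.025  0.059]
(175, 180) [0.655 0.243 0.011]
(138, 222) [0.507 0.314 0.146]
(180, 145) [0.742 0.209 0.097]
(148, 230) [ 0.499  0.33  -0.002]
(300, 205) [ 0.553 -0.145  0.101]
(250, 215) [0.528 0.003 0.088]
(420, 200) [ 0.561 -0.501  0.1  ]
(195, 210) [0.557 0.179 0.011]
(240, 155) [0.735 0.037 0.002]
(145, 275) [0.358 0.335 0.001]
(290, 80) [ 0.752 -0.107  0.503]
(180, 100) [0.902 0.22  0.052]
171 [[ 0.525 -0.063  0.102]
 [ 0.525 -0.066  0.101]
 [ 0.524 -0.068  0.104]
 [ 0.525 -0.071  0.101]
 [ 0.525 -0.083  0.101]
 [ 0.525 -0.086  0.101]
 [ 0.524 -0.089  0.107]
 [ 0.524 -0.092  0.102]
 [ 0.524 -0.095  0.101]
 [ 0.524 -0.118  0.103]
 [ 0.524 -0.139  0.1  ]
 [ 0.523 -0.142  0.1  ]
 [ 0.523 -0.159  0.102]
 [ 0.523 -0.162  0.101]
 [ 0.522 -0.065  0.102]
 [ 0.522 -0.068  0.102]
 [ 0.522 -0.08   0.101]
 [ 0.522 -0.083  0.101]
 [ 0.521 -0.115  0.102]
 [ 0.521 -0.133  0.101]
 [ 0.52  -0.136  0.102]
 [ 0.519 -0.08   0.101]
 [ 0.363 -0.07   1.334]
 [ 0.363 -0.07   1.334]
 [ 0.363 -0.07   1.334]
 [ 0.363 -0.07   1.334]
 [ 0.363 -0.07   1.334]
 [ 0.363 -0.07   1.334]
 [ 0.363 -0.07   1.334]
 [ 0.363 -0.07   1.334]
 [ 0.451 -0.13   0.124]
 [ 0.451 -0.133  0.129]
 [ 0.451 -0.136  0.125]
 [ 0.451 -0.138  0.126]
 [ 0.451 -0.141  0.127]
 [ 0.451 -0.144  0.124]
 [ 0.452 -0.147  0.118]
 [ 0.451 -0.09   0.104]
 [ 0.45  -0.093  0.109]
 [ 0.45  -0.096  0.116]]
0.05 1317 [0.522 0.113 0.05 ] [0.796 0.336 0.1  ]
0.1 651 [0.526 0.14  0.1  ] [0.775 0.335 0.13 ]
0.13 263 [0.492 0.191 0.13 ] [0.715 0.335 0.16 ]
0.16 580 [0.559 0.158 0.16 ] [0.716 0.333 0.194]
```

View pics/crop.png

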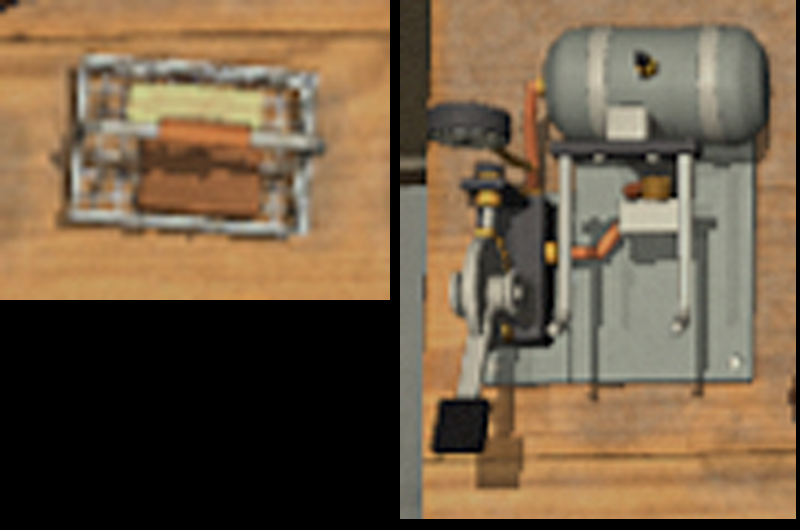

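The crop shows the basket bail running from (75,130) to (325,147) with the orange grip at its middle, and the block and wedge below it. The hook tips are at about (558,325) and (680,325), and the pad is at (462,425). Next I'll fit poses from the depth.

```bash
python3 - <<'E'
from h import *
z=np.load('top0.npz'); im,W=z['im'],z['W']
def box(x0,x1,y0,y1,z0,z1):
    r=W.reshape(-1,3); c=im.reshape(-1,3); m=((r>[x0,y0,z0])&(r<[x1,y1,z1])).all(1); return r[m],c[m].astype(int)
q,c=box(.40,.49,-.24,-.08,.09,.14)
p=np.polyfit(q[:,1],q[:,0],1); print('bail',len(q),q.mean(0).round(4),q.min(0).round(3),q.max(0).round(3),'slope dx/dy',p)
g=q[(c[:,0]-c[:,2]>60)]; print('grip',len(g),g.mean(0).round(4),g.min(0).round(3),g.max(0).round(3))
q,c=box(.38,.52,-.26,-.06,.03,.055); print('rim',len(q),cv2.minAreaRect(q[:,:2].astype(np.float32)))
q,_=box(.5,.8,.08,.3,.007,.016); x=q[(q[:,1]<.2)]; print('base',len(q),q.min(0).round(4),q.max(0).round(4), cv2.minAreaRect(q[:,:2].astype(np.float32)))
for y0,y1,n in[(.15,.2,'R'),(.22,.262,'L')]:
    q,_=box(.53,.665,y0,y1,.13,.2); print(n,len(q))
    for a in np.arange(.54,.665,.01):
        s=q[abs(q[:,0]-a)<.005]
        if len(s): print(a.round(3),s[:,1].mean().round(4),s[:,2].mean().round(4),s[:,2].max().round(4))
q,c=box(.46,.545,.28,.36,.11,.16); k=c.max(1)<60;q=q[k]; print('pad',len(q),q.mean(0),q.min(0),q.max(0),cv2.minAreaRect(q[:,:2].astype(np.float32)))
E
```

```text
bail 134 [ 0.4437 -0.1498  0.1243] [ 0.436 -0.208  0.096] [ 0.452 -0.09   0.132] slope dx/dy [0.09710048 0.45824383]
grip 74 [ 0.4435 -0.1508  0.1262] [ 0.436 -0.172  0.117] [ 0.452 -0.13   0.132]
rim 199 ((0.44397270679473877, -0.15091362595558167), (0.12031538784503937, 0.0825139507651329), 84.17367553710938)
base 1645 [0.5369 0.1203 0.007 ] [0.7311 0.2998 0.0159] ((0.632036030292511, 0.21479448676109314), (0.18239952623844147, 0.18247082829475403), 6.312545299530029)
R 111
0.56 0.1669 0.1907 0.1937
0.57 0.1654 0.1781 0.1843
0.58 0.1661 0.1702 0.1756
0.59 0.1672 0.1675 0.17
0.6 0.1669 0.168 0.1718
0.61 0.1665 0.1701 0.1749
0.62 0.1668 0.17 0.1724
0.63 0.1666 0.1704 0.1738
0.64 0.1665 0.1709 0.174
0.65 0.1663 0.172 0.1759
0.66 0.1664 0.1722 0.1763
L 111
0.56 0.2425 0.1897 0.1923
0.57 0.2415 0.1786 0.1926
0.58 0.2422 0.1676 0.1713
0.59 0.242 0.1682 0.1727
0.6 0.2419 0.1681 0.1731
0.61 0.2418 0.1692 0.172
0.62 0.2417 0.17 0.1741
0.63 0.2416 0.1707 0.1768
0.64 0.2423 0.1686 0.1717
0.65 0.2415 0.1723 0.1759
0.66 0.2412 0.1727 0.1763
pad 136 [0.50856175 0.31245542 0.14455488] [0.491805   0.29806006 0.1340554 ] [0.52766726 0.32920401 0.15420949] ((0.5097758173942566, 0.31383922696113586), (0.030746344476938248, 0.03626691922545433), 88.13739013671875)
```

Fits: basket at (0.444, -0.151) with yaw ≈ -0.10. Stand yaw ≈ 0 with the hook seat at about (0.582, 0.204, 0.173), and the pad at about (0.509, 0.314). I'll move above the grip.

servo_tool(
  series="-1 9 -7 -3 -0.3; -1 38.6 -28.35 -3 -1.195; -1 38.6 -28.35 -3 -1.195; -1 38.6 -28.35 -3 -1.195; -1 38.6 -28.35 -3 -1.195; -1 38.6 -28.35 -3 -1.195; -1 38.6 -28.35 -3 -1.195; -1 38.6 -28.35 -3 -1.195; -1 38.6 -28.35 -3 -1.195; -1 38.6 -28.35 -3 -1.195; -1 38.6 -28.35 -3 -1.195; -1 38.6 -28.35 -3 -1.195; -1 38.6 -28.35 -3 -1.195; -1 38.6 -28.35 -3 -1.195; -1 38.6 -28.35 -3 -1.195; -1 38.6 -28.35 -3 -1.195; -1 38.6 -28.35 -3 -1.195; -1 38.6 -28.35 -3 -1.195",
)

```text
time: 1.6
tool_pos: [0.4434, -0.1524, 0.2355]
ee_rot: [-3.142, 0.0, 1.469]
wrist_force: [-0.7, -0.2, -0.0]
width: 0.0943
```

servo_tool(
  series="-1 0 0 3 0; -1 0 0 6 0; -1 0 0 9 0; -1 0 0 11.5 0; -1 0 0 13.2 0; -1 0 0 13.2 0; -1 0 0 13.2 0; 1 0 0 13.2 0; 1 0 0 13.2 0; 1 0 0 13.2 0; 1 0 0 13.2 0; 1 0 0 13.2 0; 1 0 0 13.2 0; 1 0 0 13.2 0; 1 0 0 13.2 0",
)

```text
time: 2.85
tool_pos: [0.444, -0.1513, 0.1035]
ee_rot: [3.142, 0.0, 1.471]
wrist_force: [-0.6, -0.0, 0.1]
width: 0.0443
```

Still closing, so I'll wait and then lift gently.

servo_tool(
  series="1 0 0 0 0; 1 0 0 0 0; 1 0 0 0 0; 1 0 0 0 0; 1 0 0 0 0; 1 0 0 0 0; 1 0 0 0 0; 1 0 0 0 0; 1 0 0 -0.5 0; 1 0 0 -1.5 0; 1 0 0 -3 0; 1 0 0 -5 0; 1 0 0 -7.5 0; 1 0 0 -10 0; 1 0 0 -12.5 0; 1 0 0 -14.5 0; 1 0 0 -15.5 0; 1 0 0 -16 0; 1 0 0 -16 0; 1 0 0 -16 0",
)

```text
time: 4.52
tool_pos: [0.4436, -0.1512, 0.2623]
ee_rot: [-3.14, -0.001, 1.471]
wrist_force: [1.2, -0.3, -2.9]
width: 0.0128
```

servo_tool(
  series="1 0.4 0 0 0; 1 1.3 0 0 0; 1 2.8 0 0 0; 1 4.8 0 0 0; 1 7.2 0 0 -0.01; 1 9.8 0 0 -0.02; 1 12.5 0 0 -0.03; 1 15.2 0 0 -0.04; 1 17.9 -0.1 0 -0.05; 1 20.6 -0.1 0 -0.06; 1 23.3 -0.2 0 -0.07; 1 26 -0.2 0 -0.08; 1 28.6 -0.3 0 -0.09; 1 31 -0.3 0 -0.1; 1 33 -0.35 0 -0.1; 1 34.5 -0.35 0 -0.1; 1 35.3 -0.35 0 -0.1; 1 35.6 -0.35 0 -0.1; 1 35.6 -0.35 0 -0.1; 1 35.6 -0.35 0 -0.1",
)

```text
time: 6.18
tool_pos: [0.4758, 0.2027, 0.2631]
ee_rot: [-3.141, 0.001, 1.57]
wrist_force: [-0.2, -0.2, -3.5]
width: 0.0133
```

```bash
python3 - <<'E'
from h import *
t,_=look('top','top1'); s,_=look('side','side1'); w,_=look('wrist','w1')
o=robot.get_obs(); print(o['tool_pos'],o['ee_rot'],o['width'],o['wrist_force'])
C=np.zeros((600,800,3),np.uint8)
C[:300,:400]=cv2.resize(w,(400,300)); C[:300,400:]=cv2.resize(t[120:270,110:310],(400,300)); C[300:,:400]=cv2.resize(s[180:330,80:280],(400,300),interpolation=cv2.INTER_CUBIC); save('c1.png',C)
E
```

```text
[0.47607239 0.20241232 0.26352323] [3.14150561e+00 3.33088018e-04 1.56943426e+00] 0.013146748818360586 [ 0.96847221 -0.17168672 -3.03512897]
```

View pics/c1.png

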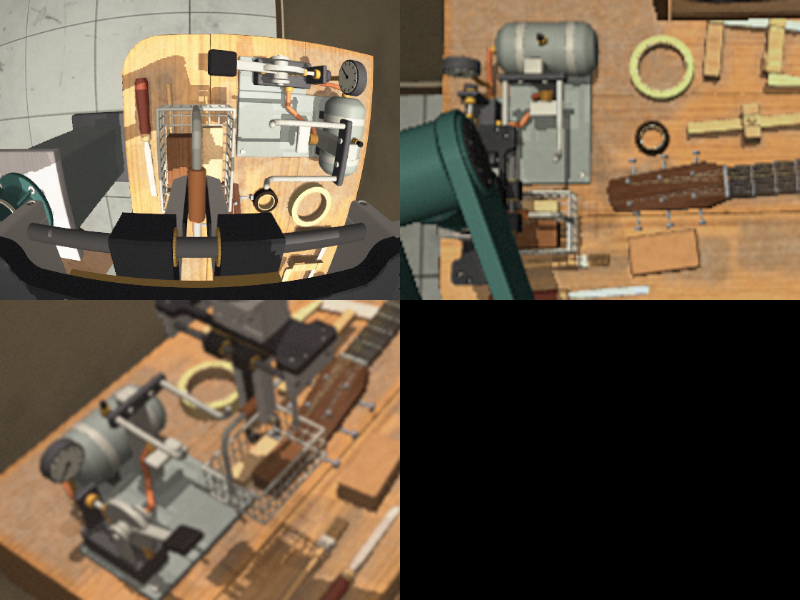

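The wrist view shows the bail pinched at its grip, with the pieces in the basket. The basket hangs level in front of the hooks. I'll lower it and slide it in from the front.

servo_tool(
  series="1 0 0 0.8 0; 1 0 0 2.2 0; 1 0.1 0 4 0; 1 0.1 0 5.6 0; 1 0.1 0 6.7 0; 1 0.1 0 7.1 0; 1 0.1 0.3 7.1 0; 1 0.1 1 7.1 0; 1 0.1 2 7.1 0; 1 0.1 3.3 7.1 0; 1 0.1 4.7 7.1 0; 1 0.1 6.1 7.1 0; 1 0.1 7.5 7.1 0; 1 0.1 8.8 7.1 0; 1 0.1 9.8 7.1 0; 1 0.1 10.6 7.1 0; 1 0.1 11 7.1 0; 1 0.1 11.2 7.1 0; 1 0.1 11.2 7.1 0; 1 0.1 11.2 7.1 0",
)

```text
time: 8.0
tool_pos: [0.5879, 0.2043, 0.1926]
ee_rot: [-3.141, 0.0, 1.571]
wrist_force: [-0.1, -0.4, -2.7]
width: 0.0135
```

```bash
python3 - <<'E'
from h import *
s,_=look('side','side2'); w,_=look('wrist','w2')
o=robot.get_obs(); print(o['tool_pos'],o['ee_rot'],o['width'],o['wrist_force'])
C=np.zeros((560,800,3),np.uint8)
C[:420,:400]=cv2.resize(w[20:370,120:453],(400,420)); C[:400,400:]=cv2.resize(s[210:310,90:190],(400,400),interpolation=cv2.INTER_CUBIC); save('c2.png',C)
E
```

```text
[0.58766653 0.20435702 0.19270822] [ 3.14151861e+00 -4.21268494e-05  1.57106178e+00] 0.013039508865722655 [ 1.02595226 -0.36645303 -3.00448969]
```

View pics/c2.png

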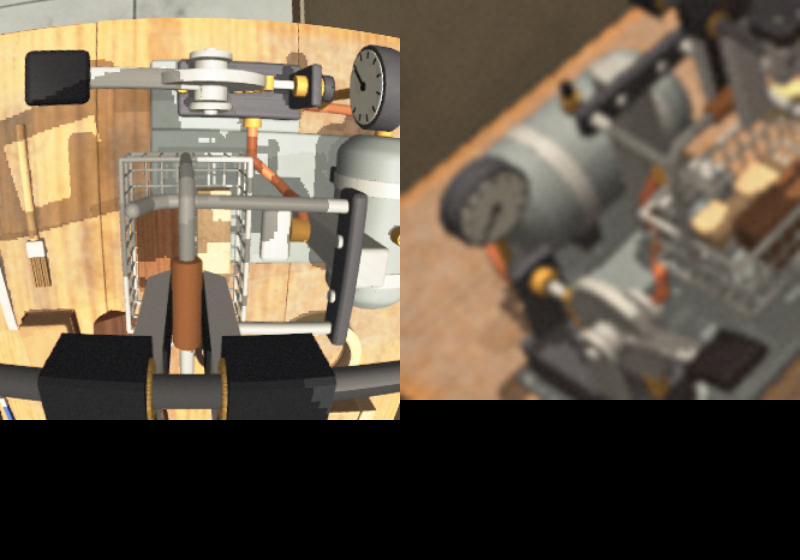

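The bail is over both hooks, behind their upturned tips (hook tip at (140,205), bail at x≈187). I'll lower it.

servo_tool(
  series="1 0 0 0.4 0; 1 0 0 1.1 0; 1 0 0 1.9 0; 1 0 0 2.6 0; 1 0 0 3.1 0; 1 0 0 3.4 0; 1 0 0 3.6 0; 1 0 0 3.6 0",
)

```text
time: 8.77
tool_pos: [0.5878, 0.2042, 0.1557]
ee_rot: [-3.141, 0.0, 1.571]
wrist_force: [-0.6, -0.6, -3.1]
width: 0.0132
```

servo_tool(
  series="1 0 0 0.1 0; 1 0 0 0.2 0; 1 0 0 0.3 0; 1 0 0 0.3 0; 1 0 0 0.3 0",
)

```text
time: 9.18
tool_pos: [0.5884, 0.2043, 0.1544]
ee_rot: [3.14, -0.0, 1.571]
wrist_force: [0.1, -0.2, 0.2]
width: 0.0134
```

The hooks have taken the load, so I'll open.

servo_tool(
  series="0.5 0 0 0 0; 0.5 0 0 0 0; 0.5 0 0 0 0; 0 0 0 0 0; 0 0 0 0 0; 0 0 0 0 0; 0 0 0 0 0; 0 0 0 0 0; 0 0 0 0 0; 0 0 0 0 0; 0 0 0 -1 0; 0 0 0 -2.5 0; 0 0 0 -5 0; 0 0 0 -8 0; 0 0 0 -10 0; 0 0 0 -10 0",
)

```text
time: 10.52
tool_pos: [0.5901, 0.2048, 0.2609]
ee_rot: [3.13, -0.003, 1.571]
wrist_force: [-0.4, -0.0, 0.6]
width: 0.0469
```

```bash
python3 - <<'E'
from h import *
s,_=look('side','side3'); w,_=look('wrist','w3')
o=robot.get_obs(); print(o['tool_pos'],o['ee_rot'],o['width'],o['wrist_force'])
C=np.zeros((420,800,3),np.uint8)
C[:420,:400]=cv2.resize(w[20:370,120:453],(400,420)); C[:400,400:]=cv2.resize(s[210:310,100:200],(400,400),interpolation=cv2.INTER_CUBIC); save('c3.png',C)
E
```

```text
[0.58851761 0.20439324 0.25495543] [ 3.13869504e+00 -6.51115993e-04  1.57083068e+00] 0.04722744490454107 [ 0.2942357   0.78395698 -0.75213219]
```

View pics/c3.png

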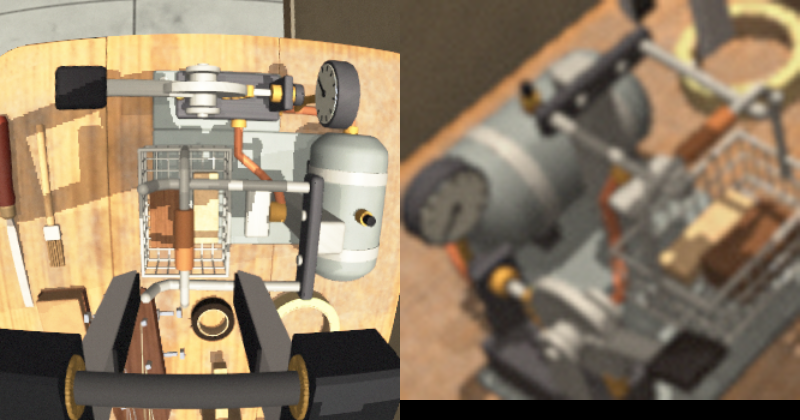

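The basket hangs on both hooks with both pieces in it. I'll check clearance over the valve and move above the pad.

servo_tool(
  series="1 1 -1 0 0; 1 3 -2.5 0 0; 1 6 -4.5 0 0; 1 9 -6.5 0 0; 1 11.3 -8.5 0 0; 1 11.3 -8.5 0 0; 1 11.3 -8.5 0 0; 1 11.3 -8.5 1 0; 1 11.3 -8.5 3 0; 1 11.3 -8.5 5 0; 1 11.3 -8.5 7 0; 1 11.3 -8.5 8 0; 1 11.3 -8.5 8 0; 1 11.3 -8.5 8 0; 1 11.3 -8.5 8 0; 1 11.3 -8.5 8 0",
)

```text
time: 11.95
tool_pos: [0.504, 0.3174, 0.1752]
ee_rot: [3.139, -0.001, 1.57]
wrist_force: [-0.4, -0.1, 0.5]
width: 0.0005
```

```bash
python3 - <<'E'
from h import *
W=np.load('top0.npz')['W'].reshape(-1,3)
for a in np.arange(.53,.73,.02):
    q=W[(abs(W[:,0]-a)<.01)&(W[:,1]>.265)&(W[:,1]<.36)&(W[:,2]<.3)]; print(a.round(2),q[:,2].max().round(3))
look('wrist','w4'); s,_=look('side','side4')
o=robot.get_obs(); print(o['tool_pos'],o['width'],o['joint_positions'])
w=cv2.imread('pics/w4.png')[:,:,::-1]
C=np.zeros((420,800,3),np.uint8)
C[:420,:400]=cv2.resize(w[20:370,120:453],(400,420)); C[:400,400:]=cv2.resize(s[210:310,100:200],(400,400),interpolation=cv2.INTER_CUBIC); save('c4.png',C)
E
```

```text
0.53 0.145
0.55 0.131
0.57 0.123
0.59 0.135
0.61 0.135
0.63 0.129
0.65 0.11
0.67 0.114
0.69 0.174
0.71 0.175
[0.50376054 0.31749136 0.17498935] 0.0007148802138229551 [ 4.67209604e-01  1.93794933e-01  1.31110819e+00 -7.63941913e-05
  1.63397282e+00  4.67349137e-01]
```

View pics/c4.png

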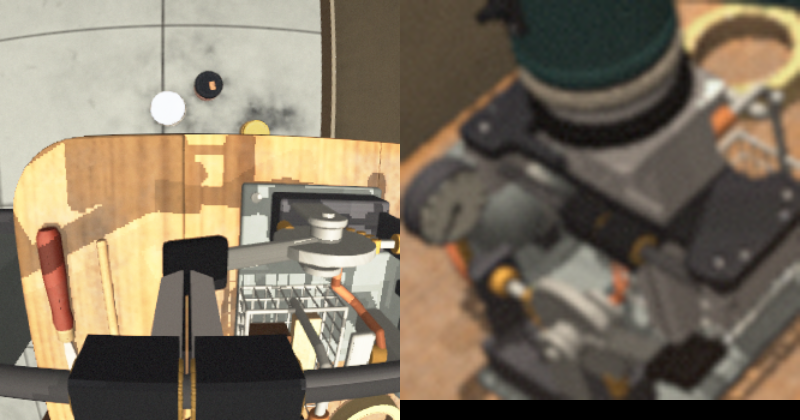

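The closed fingertips at (187,270) in the wrist view sit above the pad. Everything under the gripper body is below 0.135 m. I'll press.

servo_tool(
  series="1 0 0 1 0; 1 0 0 2 0; 1 0 0 3 0; 1 0 0 4 0; 1 0 0 5 0; 1 0 0 6 0; 1 0 0 7 0; 1 0 0 8 0; 1 0 0 9 0; 1 0 0 9.5 0; 1 0 0 10 0; 1 0 0 10 0",
)

```text
time: 13.05
tool_pos: [0.5059, 0.3201, 0.0773]
ee_rot: [3.132, -0.007, 1.572]
wrist_force: [2.0, 3.5, 8.6]
width: 0.0003
```

servo_tool(
  series="1 0 0 0.3 0; 1 0 0 0.6 0; 1 0 0 0.9 0; 1 0 0 0.9 0; 1 0 0 0.9 0",
)

```text
time: 13.47
tool_pos: [0.5049, 0.3185, 0.0662]
ee_rot: [3.136, -0.003, 1.571]
wrist_force: [1.3, 0.6, 5.3]
width: 0.0007
```

servo_tool(
  series="1 0 0 0.2 0; 1 0 0 0.2 0; 1 0 0 0.2 0",
)

```text
time: 13.72
tool_pos: [0.5052, 0.3185, 0.0645]
ee_rot: [3.136, -0.003, 1.571]
wrist_force: [2.2, 0.7, 7.1]
width: 0.0
```

```bash
python3 - <<'E'
from h import *
w,_=look('wrist','w5'); s,_=look('side','side5'); t,_=look('top','top5')
o=robot.get_obs(); print(o['tool_pos'],o['wrist_force'],o['wrist_torque'])
C=np.zeros((600,800,3),np.uint8)
C[:300,:400]=cv2.resize(w,(400,300)); C[:300,400:]=cv2.resize(s[215:305,90:210],(400,300),interpolation=cv2.INTER_CUBIC)
C[300:,:400]=cv2.resize(t[120:240,120:280],(400,300),interpolation=cv2.INTER_CUBIC)
C[300:,400:]=cv2.resize(w[130:310,240:480],(400,300),interpolation=cv2.INTER_CUBIC)
save('c5.png',C)
E
```

```text
[0.50516052 0.31844669 0.06448636] [1.66272358 0.62110256 6.66715923] [ 0.15681621 -0.36740207  0.02652112]
```

View pics/c5.png

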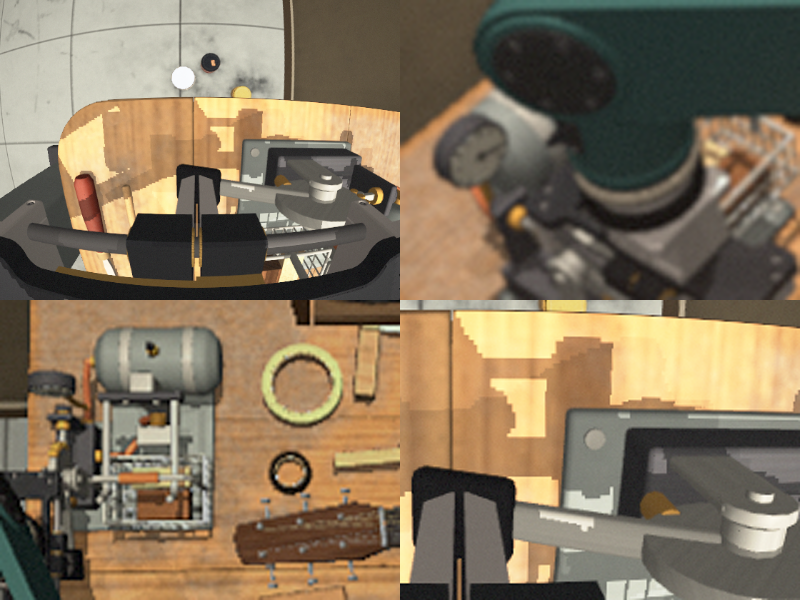

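The basket is still hanging with its pieces. Force dropped past the third crest and is rising again. I'll measure the lever angle from the wrist depth.

```bash
python3 - <<'E'
from h import *
c=calibration('wrist'); o=robot.get_obs(); z=np.load('w5.npz'); im,d=z['im'].astype(int),z['d']
v,u=np.indices(d.shape); x=(u-c['cx'])/c['fx'];y=(v-c['cy'])/c['fy'];r=np.hypot(x,y)+1e-9;t=np.tan(r)/r
P=np.stack([x*t*d,y*t*d,d,np.ones_like(d)],-1)@np.array(c['tool_from_camera']).T
W=P[...,:3]@R.from_euler('xyz',o['ee_rot']).as_matrix().T+o['tool_pos']
ok=(d>0)
black=ok&(im.max(2)<55)&(W[...,2]<.1)&(W[...,2]>.04)&(abs(W[...,0]-.5)<.035)&(abs(W[...,1]-.32)<.03)
q=W[black]; print(len(q),q.mean(0),q.min(0),q.max(0))
top=q[q[:,1]<.338]
A=np.c_[q[:,0],q[:,1],np.ones(len(q))]
for _ in range(6):
    k=np.linalg.lstsq(A,q[:,2],rcond=None)[0]; e=q[:,2]-A@k; m=abs(e)<max(.0015,1.5*e.std()); A,q=A[m],q[m]
print('plane',k,len(q),'slope angle',np.arctan(k[0]),'theta',.4+np.arctan(k[0]),'z at .502',k@[.502,.314,1])
# arm top, columns
for a in np.arange(.52,.6,.01):
    m=ok&(abs(W[...,0]-a)<.003)&(abs(W[...,1]-.314)<.009)&(W[...,2]>.04)&(W[...,2]<.13); q=W[m]
    if len(q): print(a.round(3),len(q),np.median(q[:,2]).round(4))
E
```

```text
1385 [0.50808757 0.32534175 0.06406845] [0.48859269 0.30231156 0.05087199] [0.52591137 0.33272166 0.09970268]
plane [ 0.39375236 -0.00141077 -0.13701026] 812 slope angle 0.375108909077296 theta 0.775108909077296 z at .502 0.06021044365065076
0.52 108 0.0686
0.53 242 0.0662
0.54 261 0.0705
0.55 270 0.0748
0.56 264 0.0791
0.57 739 0.0993
0.58 923 0.0991
0.59 725 0.1047
```

servo_tool(
  series="1 0 0 0.15 0; 1 0 0 0.15 0; 1 0 0 0.15 0; 1 0 0 0.15 0; 1 0 0 0.15 0; 1 0 0 0.15 0",
)

```text
time: 14.37
tool_pos: [0.5054, 0.3185, 0.0638]
ee_rot: [3.135, -0.003, 1.571]
wrist_force: [0.6, 1.6, 9.8]
width: 0.0006
```

```bash
python3 - <<'E'
from h import *
c=calibration('wrist'); o=robot.get_obs(); im,d=look('wrist','w6')
v,u=np.indices(d.shape); x=(u-c['cx'])/c['fx'];y=(v-c['cy'])/c['fy'];r=np.hypot(x,y)+1e-9;t=np.tan(r)/r
P=np.stack([x*t*d,y*t*d,d,np.ones_like(d)],-1)@np.array(c['tool_from_camera']).T
W=P[...,:3]@R.from_euler('xyz',o['ee_rot']).as_matrix().T+o['tool_pos']
m=(d>0)&(abs(W[...,0]-.545)<.016)&(abs(W[...,1]-.314)<.008)&(W[...,2]>.055)&(W[...,2]<.09); q=W[m]
k=np.polyfit(q[:,0],q[:,2],1); print('theta',.4+np.arctan(k[0]),'z@.545',np.polyval(k,.545),o['wrist_force'],o['tool_pos'])
T,_=snapshot('top'); W=world('top',_); r=W.reshape(-1,3)
q=r[(r[:,2]>.165)&(r[:,2]<.19)&(abs(r[:,0]-.588)<.012)&(abs(r[:,1]-.204)<.022)]; print('grip',len(q),q.mean(0))
E
```

```text
theta 0.8155280457093993 z@.545 0.0719549399618272 [0.62871453 1.60106521 9.84814049] [0.50537684 0.31852796 0.0637827 ]
grip 80 [0.58905742 0.20352577 0.17751901]
```

The lever is at θ ≈ 0.82, in the third notch, and the bail is at the seat. I'll hand in.

```bash
python3 -c "
from bench import robot
print(robot.close_job())"
```

```text
the job is handed in; nothing more can be done
None
```

The basket hangs by its bail on both stand hooks with both wooden pieces still in it. The lever is held down in the third notch. I handed the job in at about 14.5 s, with the gripper still pressing the pad.

- **Basket:** the top camera put the grip at (0.589, 0.204, 0.178). That is about 7 mm behind the hook seat I had estimated, well within the 60 mm allowed. The last picture showed the bail across both hooks and the pieces inside.
- **Lever:** the slope of the lever arm in the wrist depth gave θ ≈ 0.82 rad, with the third notch at 0.81 and the stop at 0.88. The push was about 10 N, and the force had dropped as the lever passed the third crest. An earlier fit to the pad itself gave 0.775, which disagrees slightly but is also past the third crest. I then pressed 1.5 mm further for margin.
- **Not checked:** I did not read the gauge needle as a number. I did not measure the tools, but the arm's path stayed clear of them.

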